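Free the cage's sagging bolt and hold its gate ajar

TASK

Take the white glue jar with the yellow lid away from in front of the cage's gate and stand it on the cork mat. Then grip the red knob of the worn bolt on top of the gate, raise the sagging bolt so that its toe passes over the keeper's bent-up lip while you draw it back towards the hinge (do not force it against the keeper), and swing the gate towards the robot until its free edge stands about 80 mm open. Finish while still gripping the knob and holding the gate ajar and still, with the bolt still drawn; upset nothing and leave all other things where they stand.

Things in the scene. Friction and masses are not known exactly. Their poses are not given: they have to be found in the camera images.
- cage: Fixed open-topped cage of dark wood and wire, 320 mm wide, 215 mm deep, 140 mm high. Origin on the table under the middle of its gate; its z is up, its y runs along the shut gate towards the hinge, its x points into the cage (away from the robot), so the gate opens towards its -x. The gate's top rail is 28 mm thick (x from -14 to +14 mm), top at 140 mm. Place and yaw vary.
- hinge (a point): Point on the gate's vertical hinge axis, at the height of the gate's top (140 mm); fixed, 125 mm along cage +y from the cage's origin.
- gate (a joint): Angle of the pale plywood gate about its upright hinge, rad: 0 shut, grows as the free edge swings towards the robot (clockwise seen from above), stop at 1.2. A spring shuts it with 0.32 N m at 0 and 0.7 N m per rad more (2.5 to 4.5 N at the knob); it falls shut when let go. The bolt in the keeper locks it. 0.34 rad is 80 mm at the free edge.
- gate_edge (a point): Top of the gate at its free edge, 237 mm from the hinge axis; moves with the gate.
- draw (a joint): How far the bolt is drawn along the gate towards the hinge, m: 0 fully shot (it starts at 0 to 0.004), stop at 0.050. It runs with about 2.5 N of friction and stays where it is left. The toe meets the keeper's lip at 0.006 unless it is raised; the toe is clear of the whole keeper beyond 0.024.
- lift (a joint): How far the bolt is raised straight up in its tall worn guides, m: 0 sagging (rest), stop at 0.016. Its weight and a light spring pull it down with 3 to 5 N, so it drops when let go. The toe passes over the lip only above 0.008.
- knob: Upright red knob of the bolt: stem 16 mm across, 38 mm tall, with a cap 24 mm across, 8 mm thick. Origin on its axis, 21 mm above the stem's foot, 17 mm below the cap; 183 mm above the table at rest, 180 mm from the hinge axis when undrawn, over the middle of the gate's rail. Black guide staples 46 mm high stand 45 mm from it (keeper side) and 90 mm (hinge side); free space across the gate.
- toe: The down-turned steel toe at the end of the bolt, 10 x 12 x 19 mm, 91 mm from the knob on the side away from the hinge. Origin under its middle. It lies behind the keeper's lip.
- keeper: Fixed keeper on the cage's bolt post: two dark steel cheeks 36 mm high, with a bent-up brass lip 11 mm high between them on the gate side. Origin at the top of the post on its edge next to the gate; the lip lies 12 mm from it away from the gate. Pressing the bolt on it with more than 30 N bends it further.
- jar: White glue jar with a yellow lid, 50 mm across (lid 48 mm), 100 mm tall, 0.18 to 0.33 kg; stands in front of the gate, in the way of its swing, its middle 65 to 80 mm from the shut gate's middle plane. Origin under its middle.
- mat: Fixed square cork mat, 120 x 120 mm, 4 mm thick, on the table left or right of the cage. Origin under its middle. (The dark steel tray on the other side is not it.)
- mould: Black cigar mould with cigars, 150 x 110 x 42 mm, lies inside the cage. Leave alone.
- purple: Purple bottle, 66 mm across, 200 mm tall. Leave alone.
- water: Pale blue bottle with a blue cap, 60 mm across, 170 mm tall. Leave alone.
- orange: Whitish bottle with an orange cap, 56 mm across, 130 mm tall. Leave alone.
- gauge: Flat wooden ring gauge with three holes, 45 x 110 x 10 mm, lies on the table in front of the gate's hinge half. Leave alone.
- tamper: Small turned wooden tamper, 44 mm across, 80 mm tall. Leave alone.
- cup: Terracotta cup, 68 mm across, 60 mm tall. Leave alone.
Not all that is in view belongs to the job. Of the things shaped like the jar, the white one is meant.

How it is judged:
On the way, in this order (a step that is already met when the one before it is completed fails the run):
1. with the gate shut and the bolt still in its keeper, the jar stands on the cork mat, let go (horizontal distance between jar and mat below 0.05 m and height (world z) of jar between 0.002 and 0.01 m and angle between jar's own z axis and vertical below 0.15 rad and contact force between the fingers and jar below 0.2 N and value of joint draw below 0.012 m and value of joint gate below 0.05 rad), for 0.2 s.
2. the bolt is drawn clear of the keeper by its knob (value of joint draw above 0.028 m and contact force between the fingers and knob above 0.5 N), for 0.2 s.
At the end, for the whole second after the job is handed in: The gate is held still at 0.23 to 0.52 rad (free edge about 55 to 118 mm open) with the fingers gripping the knob (more than 1.5 N), the bolt drawn more than 26 mm, and the jar standing upright on the cork mat, its middle within 50 mm of the mat's middle, not touched by the fingers (horizontal distance between jar and mat below 0.05 m and height (world z) of jar between 0.002 and 0.01 m and angle between jar's own z axis and vertical below 0.15 rad and contact force between the fingers and jar below 0.2 N and value of joint gate between 0.23 and 0.52 rad and velocity of joint gate between -0.08 and 0.08 rad/s and value of joint draw above 0.026 m and contact force between the fingers and knob above 1.5 N); the arm keeps its last pose, push and grip.
It fails at once if a bystander is shifted by more than 30 mm (distance of any of mould, purple, water, orange, gauge, tamper, cup from where it was at the start of the episode above 0.03 m).
It fails at once if the jar is tipped over (angle between jar's own z axis and vertical above 0.6 rad).
It fails at once if the bolt is forced against the keeper with more than 30 N (contact force between toe and keeper above 30 N).
It also fails if it takes over 56 s, if anything falls off the work surface, if the arm or the gripper's body presses on something with over 40 N, if the wrist force passes 120 N, or if a joint passes its speed limit or range.

ROBOT

A 7-joint arm with a two-finger parallel gripper is mounted at the origin on the work surface. World frame = base frame: x ahead of the robot, y to its left, z up, the work surface at z = 0. Lengths are in m, angles in rad, forces in N, time in s.
With the tool pointing down it reaches from about 0.425 to 0.875 m from the base axis. Payload 8.4 kg.
Tool frame: the origin (TCP) lies at the centre of the arm's flange, where the gripper is bolted on; the fingertips stand 182 mm ahead of it and the grasp point (between the pads) lies 164 mm ahead of it; z points along the fingers, y is the direction in which the jaws open and shut (so a half turn about z gives the same grasp; the last joint's range is limited). The gripper opens to 87 mm and grips with 3 to 60 N. Pads are 19 mm wide; open, the fingers measure 117 mm over their backs; the gripper's body (75 mm by 190 mm) begins 51 mm behind the grasp point.
Start: joints at [-1.344, 0.333, 0.04, 1.465, -0.013, 1.343, -0.059], TCP at [0.208, 0.616, 0.405] pointing down, gripper open.
Joint ranges: [-2.58, 2.58], [-0.38, 2.09], [-1.3, 1.39], [0.25, 2.4], [-1.5, 4.64], [0.08, 2.09], [-2.65, 2.65]. Speed limits (rad/s): [2.22, 2.22, 2.79, 2.79, 3.14, 3.14, 3.14].

INTERFACE

Orientations are given as a rotation vector (axis times angle).
In Python, from cell import r gives the robot as it stands. The module is installed in compiled form; this text tells all that it offers. Calls block until the motion is done:
- r.reach(position, orientation): joint-space move of the TCP to a pose.
- r.line_to(position, velocity=0.15, rotation=None): straight line of the TCP; rotation=None keeps the orientation; velocity is the mean speed in m/s.
- r.set_joints(angles): joint-space move.
- r.open_gripper() and r.close(grip_force=None): open the fingers fully, or close them until they stop; grip_force is the grip in N (None keeps the last).
- r.dwell(seconds).
- r.solve_ik(position, orientation): joint angles nearest the present ones, or None.
- r.grab_frame(name): name is "scene" or "side" or "wrist"; returns the picture (384x512x3 uint8, blue, green, red); there is no depth.
- r.camera_model(name): a dict with "camera_matrix" (3x3 intrinsics, pixels), "k1" (the pictures are not rectified: a ray, as slopes to the right and down, at radius r is drawn at 1 + k1 r^2 times it, then the intrinsics apply), "world_to_cam" (4x4, takes a point from world to camera coordinates). Camera axes: x right, y down, z forward; pixel columns grow to the right and rows downward; lengths in m; the calibration is good to about 2 mm. A picture is of the moment at which its call begins: read the wrist's pose just before it. camera_model takes no time and is no camera call; for the wrist camera it gives the pose at the moment of the call.
A pose or a line that the arm cannot do raises r.Unreachable and nothing moves.
- r.close_job(): hands the job in, once; it reports no verdict.
Readings, each from a call of its own:
- r.current_t(): time.
- r.current_joints(): joint angles.
- r.current_dq(): joint speeds.
- r.current_joint_torque(): joint torques, N m.
- r.current_ee_pos(): TCP position.
- r.current_eef_rot(): TCP orientation.
- r.current_wrist_force(): force on the tool from outside, world axes, zero at the start.
- r.current_wrist_torque(): the same for the moment, N m.
- r.current_opening(): finger opening in m.
Only numpy, scipy, OpenCV 4.12 (cv2) and the standard library are available. Lean on these libraries where they do the work, as an engineer would, in place of code of your own. Each camera call takes 0.05 s, during which the arm holds its last target.

## Working session

There is one attempt and no reset: what is moved stays moved. The work goes in short steps, each a Python script; the robot and the scene stay as the last script left them, time stands still between calls to the robot, and variables do not carry over. Pictures are saved under pics/ and viewed, and the job is handed in when it is done.

```bash
mkdir -p pics; python3 - <<'E'
from cell import r
import cv2
print(r.current_t(), r.current_ee_pos(), r.current_eef_rot(), r.current_opening())
for n in ["scene","side","wrist"]:
    m=r.camera_model(n); print(n,m)
    f=r.grab_frame(n); cv2.imwrite(f"pics/{n}0.png",f)
E
```

```text
0.0 [0.20799679 0.61564123 0.40387913] [-5.09537309e-01 -3.09981071e+00  2.47882147e-03] 0.0870094001590274
scene {'camera_matrix': array([[466.76023895,   0.        , 255.9266579 ],
       [  0.        , 466.76023895, 192.15948799],
       [  0.        ,   0.        ,   1.        ]]), 'k1': -0.039565637525416884, 'world_to_cam': array([[ 4.45784749e-01,  8.95140154e-01,  2.51571746e-04,
        -2.72807304e-01],
       [ 7.65948237e-01, -3.81300986e-01, -5.17622311e-01,
        -3.33459448e-01],
       [-4.63248590e-01,  2.30940823e-01, -8.55609187e-01,
         1.53924698e+00],
       [ 0.00000000e+00,  0.00000000e+00,  0.00000000e+00,
         1.00000000e+00]])}
side {'camera_matrix': array([[472.84627746,   0.        , 255.30229039],
       [  0.        , 472.84627746, 180.55103995],
       [  0.        ,   0.        ,   1.        ]]), 'k1': -0.19366570388298285, 'world_to_cam': array([[ 0.97840257, -0.20640671, -0.01116628, -0.49029823],
       [-0.13862788, -0.61513145, -0.77614149,  0.19312029],
       [ 0.15333208,  0.76092678, -0.63045992,  1.44519292],
       [ 0.        ,  0.        ,  0.        ,  1.        ]])}
wrist {'camera_matrix': array([[273.63920969,   0.        , 254.84372466],
       [  0.        , 273.63920969, 192.48164152],
       [  0.        ,   0.        ,   1.        ]]), 'k1': 0.01185226042463706, 'world_to_cam': array([[ 0.32074602,  0.94716422, -0.00138946, -0.64836553],
       [ 0.90889854, -0.30737437,  0.28182341, -0.03343223],
       [ 0.26650596, -0.09165661, -0.95946529,  0.39318193],
       [ 0.        ,  0.        ,  0.        ,  1.        ]])}
```

View pics/scene0.png

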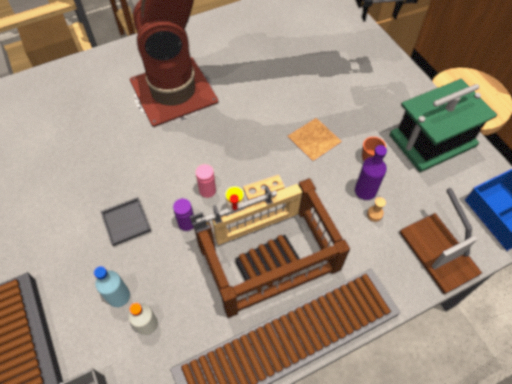

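View pics/side0.png

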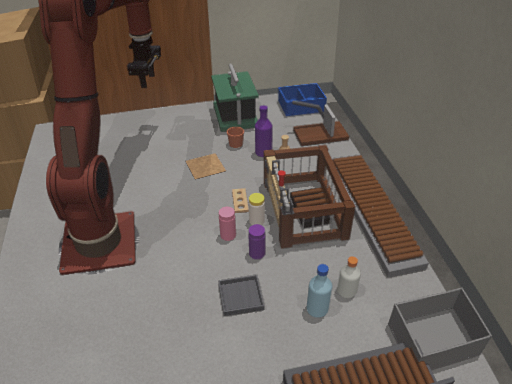

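View pics/wrist0.png

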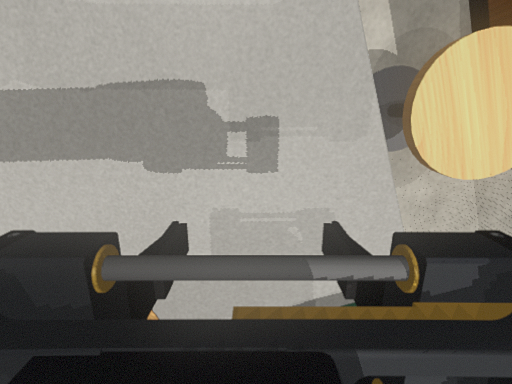

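```bash
cat > h.py <<'E'
import numpy as np, cv2, json
from cell import r
def ray(n,uv,m=None):
    m=m or r.camera_model(n);K=m["camera_matrix"];T=m["world_to_cam"];k=m["k1"]
    p=cv2.undistortPoints(np.array([[uv]],float),K,np.array([k,0,0,0,0.]))[0,0]
    R=T[:3,:3];o=-R.T@T[:3,3];d=R.T@np.array([p[0],p[1],1.]);return o,d/np.linalg.norm(d)
def atz(n,uv,z,m=None):
    o,d=ray(n,uv,m);return o+d*(z-o[2])/d[2]
def proj(n,P,m=None):
    m=m or r.camera_model(n);T=m["world_to_cam"]
    R=T[:3,:3]
    return cv2.projectPoints(np.atleast_2d(np.array(P,float)),cv2.Rodrigues(R)[0],T[:3,3],m["camera_matrix"],np.array([m["k1"],0,0,0,0.]))[0][:,0]
def tri(pairs):
    A=np.zeros((3,3));b=np.zeros(3);L=[ray(*p) for p in pairs]
    for o,d in L:
        M=np.eye(3)-np.outer(d,d);A+=M;b+=M@o
    X=np.linalg.solve(A,b);return X,[np.linalg.norm(np.cross(X-o,d)) for o,d in L]
def down(a):
    # tool z down; jaw axis (tool y) at world yaw a
    from scipy.spatial.transform import Rotation as Ro
    y=np.array([np.cos(a),np.sin(a),0]);z=np.array([0,0,-1.]);x=np.cross(y,z)
    return Ro.from_matrix(np.c_[x,y,z]).as_rotvec()
E
python3 - <<'E'
import cv2
a=cv2.imread('pics/scene0.png')[150:320,160:360];cv2.imwrite('pics/s_c.png',cv2.resize(a,None,fx=4,fy=3.5,interpolation=3)[:600])
a=cv2.imread('pics/scene0.png')[150:300,160:360];cv2.imwrite('pics/s_c.png',cv2.resize(a,None,fx=4,fy=4,interpolation=3))
a=cv2.imread('pics/side0.png')[130:280,200:400];cv2.imwrite('pics/d_c.png',cv2.resize(a,None,fx=4,fy=4,interpolation=3))
E
```

```text
(no output)
```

View pics/s_c.png

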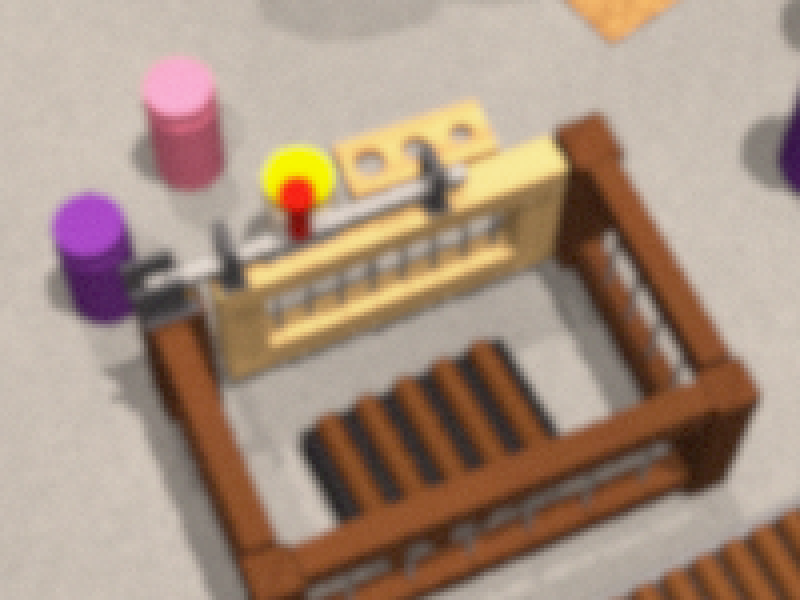

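View pics/d_c.png

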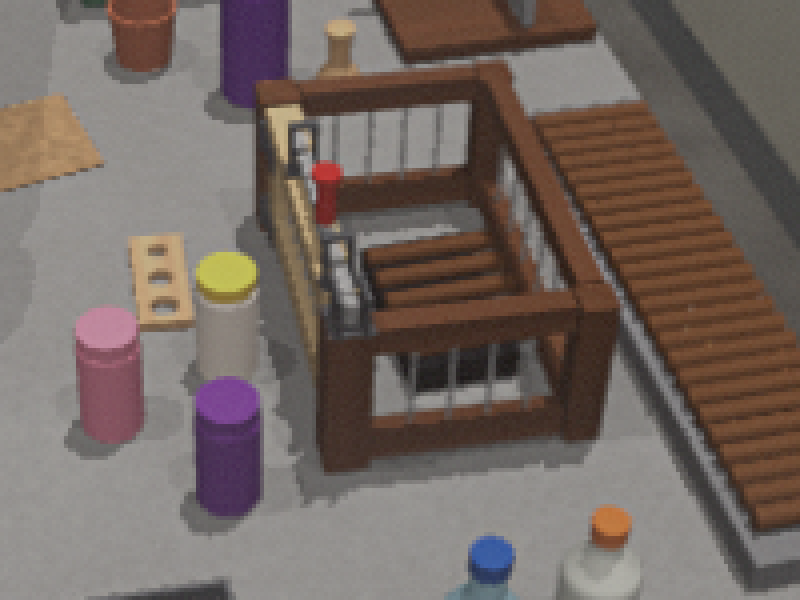

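```bash
python3 - <<'E'
from h import *
np.set_printoptions(precision=4,suppress=True)
S=lambda u,v:(160+u/4,150+v/4)
D=lambda u,v:(200+u/4,130+v/4)
for n,a,b,z in [("white",(299,178),(227,272),.1),("pink",(181,86),(108,329),.1),("purp",(91,224),(229,400),.1),("knobtop",(297,193),(326,172),.208)]:
    print(n,tri([("scene",S(*a)),("side",D(*b))]),atz("scene",S(*a),z),atz("side",D(*b),z))
print("mat",atz("scene",(315,139),.004),atz("side",(206,166),.004))
print([atz("scene",p,.004)[:2] for p in [(289,138),(314,120),(340,139),(317,158)]])
print("gate rail pts", atz("scene",S(553,138),.14),atz("scene",S(245,268),.14))
print("hinge post front right",atz("scene",S(600,113),.14),"back right",atz("scene",S(757,395),.14),"back-left", atz("scene",S(245,555),.14))
print("gauge",[atz("scene",S(*p),.01)[:2] for p in [(335,148),(475,98),(500,145),(352,200)]])
print("purplebottle cap",tri([("scene",(380,150)),("side",(264,108))]))
E
```

```text
white (array([ 0.5047, -0.0086,  0.0965]), [np.float64(0.00031927913236287387), np.float64(0.00031927913236274485)]) [ 0.5064 -0.0091  0.1   ] [ 0.5041 -0.0128  0.1   ]
pink (array([ 0.4042, -0.0497,  0.0954]), [np.float64(0.0015120932270402238), np.float64(0.0015120932270401746)]) [ 0.4058 -0.0495  0.1   ] [ 0.4045 -0.0563  0.1   ]
purp (array([ 0.4768, -0.1438,  0.0964]), [np.float64(0.0009882864352774225), np.float64(0.0009882864352774362)]) [ 0.478  -0.1435  0.1   ] [ 0.4766 -0.1483  0.1   ]
knobtop (array([ 0.5735, -0.0375,  0.2044]), [np.float64(3.627552500310365e-05), np.float64(3.627552500323335e-05)]) [ 0.5754 -0.0382  0.208 ] [ 0.5723 -0.0419  0.208 ]
mat [0.3827 0.3169 0.004 ] [0.381  0.3101 0.004 ]
[array([0.3437, 0.2471]), array([0.316 , 0.3521]), array([0.4168, 0.3858]), array([0.4471, 0.2862])]
gate rail pts [0.5738 0.1391 0.14  ] [ 0.5719 -0.0745  0.14  ]
hinge post front right [0.5707 0.1753 0.14  ] back right [0.7829 0.1596 0.14  ] back-left [ 0.7379 -0.1495  0.14  ]
gauge [array([0.4449, 0.0443]), array([0.4517, 0.1539]), array([0.4953, 0.1511]), array([0.489 , 0.0363])]
purplebottle cap (array([0.6076, 0.3499, 0.1983]), [np.float64(0.0018299293649346273), np.float64(0.0018299293649348632)])
```

```bash
python3 - <<'E'
from h import *
from scipy.spatial.transform import Rotation as Ro
np.set_printoptions(precision=4,suppress=True)
m=r.camera_model("wrist");T=m["world_to_cam"];c=-T[:3,:3].T@T[:3,3]
R=Ro.from_rotvec(r.current_eef_rot()).as_matrix()
print(R.T@(c-r.current_ee_pos())); print(R)
for s in (1,-1):
  for p in ([.47,-.01,.42],[.505,-.01,.249],[.57,-.03,.346],[.38,.31,.255]):
    q=r.solve_ik(p,down(s*np.pi/2-.08)); print(s,p,q)
E
```

```text
[ 0.0783 -0.0009  0.0182]
[[-0.9474  0.3201 -0.0004]
 [ 0.3201  0.9474 -0.0012]
 [-0.0001 -0.0013 -1.    ]]
1 [0.47, -0.01, 0.42] [-0.8733 -0.1082  0.7583  1.8911  0.0765  1.3299  1.3546]
1 [0.505, -0.01, 0.249] [-0.7442  0.2248  0.7572  2.0209 -0.1875  0.9643  1.5988]
1 [0.57, -0.03, 0.346] [-0.7177  0.2669  0.8193  1.7718 -0.2089  1.1928  1.6524]
1 [0.38, 0.31, 0.255] [-0.9576  0.1484  0.1969  2.0273 -0.0351  0.9689  0.7479]
-1 [0.47, -0.01, 0.42] [-0.8189 -0.1     0.7091  1.8895  0.067   1.3286 -1.7791]
-1 [0.505, -0.01, 0.249] [-0.8033  0.2379  0.8277  2.023  -0.2124  0.9667 -1.5187]
-1 [0.57, -0.03, 0.346] [-0.7884  0.2891  0.9124  1.7744 -0.2446  1.1975 -1.4566]
-1 [0.38, 0.31, 0.255] [-1.2431  0.1551  0.5085  2.0402 -0.0914  0.9676 -2.3386]
```

```bash
python3 - <<'E'
from h import *
r.reach([.50,-.01,.44],down(np.pi/2-.08)); 
import pickle
m=r.camera_model("wrist"); f=r.grab_frame("wrist");pickle.dump(m,open("m1.pkl","wb"))
cv2.imwrite("pics/w1.png",cv2.resize(f,(800,600),interpolation=cv2.INTER_CUBIC));print(r.current_t(),r.current_ee_pos())
E
```

```text
2.6583 [ 0.50013553 -0.00908806  0.43993738]
```

View pics/w1.png

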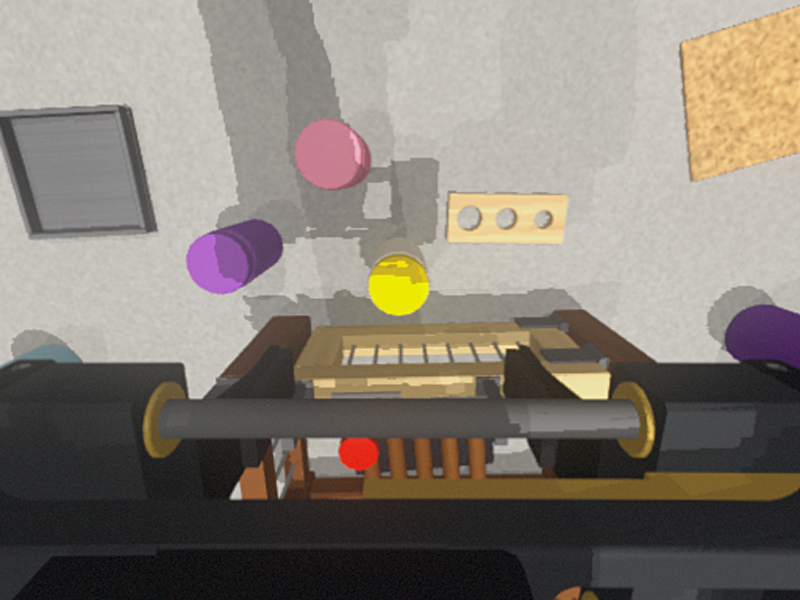

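```bash
python3 - <<'E'
from h import *
import pickle
np.set_printoptions(precision=4,suppress=True)
m=pickle.load(open("m1.pkl","rb"));s=1/1.5625
W=lambda u,v:(u*s,v*s)
S=lambda u,v:(160+u/4,150+v/4)
D=lambda u,v:(200+u/4,130+v/4)
print("jar",atz("w",W(399,285),.1,m)); 
print("jar3",tri([("scene",S(299,178)),("side",D(227,272)),("w",W(399,285),m)]))
k=tri([("scene",S(297,193)),("side",D(326,172)),("w",W(358,453),m)]);print("knob",k)
print("mat corners w",atz("w",W(681,44),.004,m),atz("w",W(692,181),.004,m))
# gate top edges: front & rear at .14
print("gate bottom?",[atz("w",W(*p),.14,m)[:2] for p in [(305,376),(575,360)]])
# overlay cage model
for yaw in (-.06,-.10,-.14):
  ex=np.array([np.cos(yaw),np.sin(yaw),0]);ey=np.array([-np.sin(yaw),np.cos(yaw),0])
  kn=np.array([*k[0][:2],0]); 
  O=kn+ey*.053  # hinge 125, knob at 180-draw from the hinge -> y=-.055+draw
  P=lambda x,y,z:O+ex*x+ey*y+np.array([0,0,z])
  pts=[P(x,y,.14) for x in(-.014,.014) for y in (-.112,.125)]+[P(.201,-.16,.14),P(.201,.16,.14),P(-.014,.16,.14),P(-.014,-.16,.14)]
  for n in("scene","side"):
    im=cv2.imread(f"pics/{n}0.png"); q=proj(n,pts)
    o=(160,150) if n=="scene" else (200,130)
    c=cv2.resize(im[o[1]:o[1]+150,o[0]:o[0]+200],None,fx=4,fy=4,interpolation=3)
    for u,v in q: cv2.drawMarker(c,(int((u-o[0]+.5)*4),int((v-o[1]+.5)*4)),(255,255,0),cv2.MARKER_CROSS,14,1)
    cv2.imwrite(f"pics/ov_{n}_{int(-yaw*100)}.png",c)
a=np.hstack([cv2.resize(cv2.imread(f"pics/ov_scene_{y}.png"),(800,600))[80:,:] for y in(10,)])
cv2.imwrite("pics/ov1.png",a)
E
```

```text
jar [ 0.5034 -0.0094  0.1   ]
jar3 (array([ 0.5046, -0.009 ,  0.0967]), [np.float64(0.0005627790596376463), np.float64(0.0003155147087947081), np.float64(0.0005491610351154365)])
knob (array([ 0.5743, -0.0387,  0.2064]), [np.float64(0.0008637487491664734), np.float64(0.0014090603517416549), np.float64(0.0012607370777875896)])
mat corners w [0.3343 0.2471 0.004 ] [0.4495 0.27   0.004 ]
gate bottom? [array([ 0.5556, -0.0818]), array([0.5583, 0.1123])]
```

View pics/ov_scene_10.png

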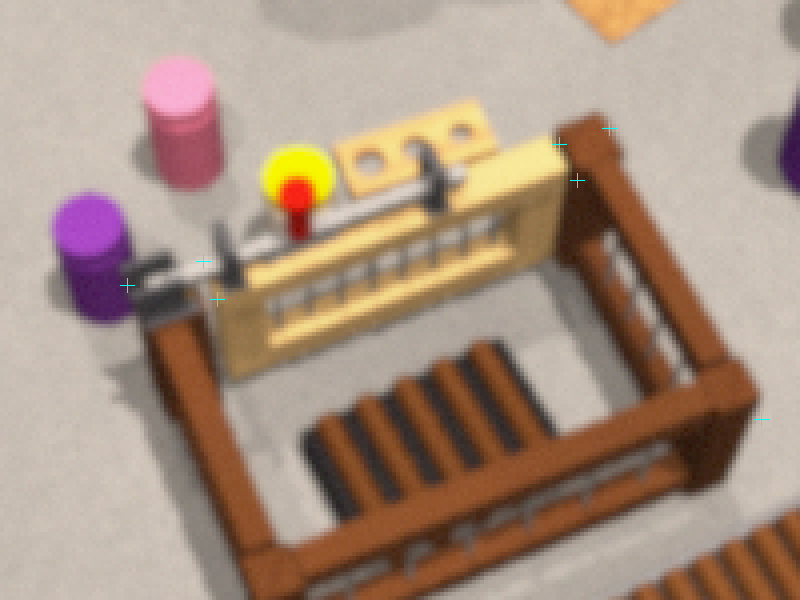

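View pics/ov_side_10.png

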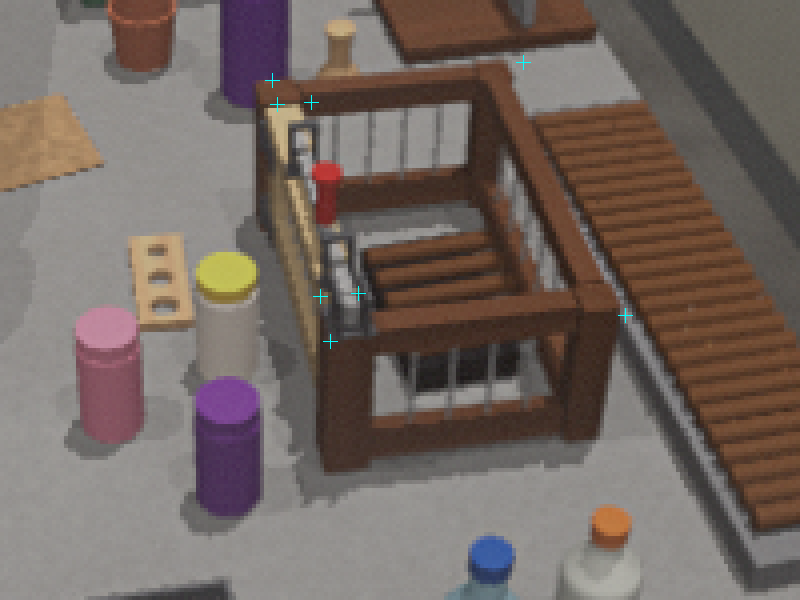

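```bash
python3 - <<'E'
import cv2
a=cv2.imread('pics/scene0.png')[265:325,190:270];cv2.imwrite('pics/a.png',cv2.resize(a,None,fx=8,fy=8,interpolation=3))
E
cat > fit.py <<'E'
from h import *
from scipy.optimize import least_squares
np.set_printoptions(precision=4,suppress=True)
S=lambda u,v:(160+u/4-.5,150+v/4-.5)
D=lambda u,v:(200+u/4-.5,130+v/4-.5)
obs=[("scene",(0,.16),S(600,113)),("side",(0,.16),D(258,82)),("side",(0,-.16),D(322,338)),
("scene",(1,.16),S(757,390)),("side",(1,.16),D(507,66)),("side",(1,-.16),D(614,296))]
def P(p,x,y,z):
    return np.array([p[0]+x*np.cos(p[2])-y*np.sin(p[2]),p[1]+x*np.sin(p[2])+y*np.cos(p[2]),z])
def f(p):
    e=[]
    for n,(b,y),uv in obs: e+=list(proj(n,P(p,-p[3]+.215*b,y,.14))[0]-uv)
    k=P(p,0,-.053,0)[:2]; e+=list((k-[.5743,-.0387])*400)
    return e
s=least_squares(f,[.57,.015,-.08,.014]);print(s.x,np.array(s.fun))
E
python3 fit.py
```

```text
[ 0.578   0.0155 -0.0683  0.0222] [ 0.1749 -0.8376 -0.8473 -0.2089  0.3857  0.8086  0.9649  0.7722 -0.6667
 -1.7398  0.4829  3.3339  0.0357  0.5225]
```

View pics/a.png

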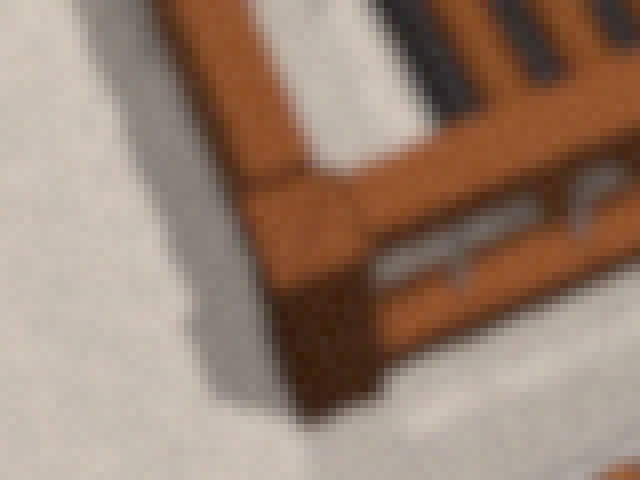

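```bash
sed -i 's/D(614,296))\]/D(612,309)),("scene",(1,-.16),(223.3,300.1))]/' fit.py; python3 fit.py
```

```text
[ 0.5779  0.0149 -0.0669  0.0215] [ 0.0182 -0.6501 -0.7115 -0.1117  0.7064  0.9284  0.9162  0.9515 -0.5394
 -1.6948  1.2816  0.1291 -1.2589 -1.1027  0.0191  0.2855]
```

```bash
python3 - <<'E'
from h import *
np.set_printoptions(precision=4,suppress=True)
a=np.pi/2-.067; R=down(a)
print("cup",atz("scene",(373,145),.06),"purplebot",atz("scene",(368,192),.0))
r.line_to([.5045,-.009,.33],.15,R)
r.line_to([.5045,-.009,.249],.1)
print(r.current_ee_pos(),r.current_wrist_force())
r.close(20); print(r.current_opening(),r.current_wrist_force(),r.current_t())
r.line_to([.5045,-.009,.33],.12)
print(r.current_opening(),r.current_wrist_force(),r.current_t())
cv2.imwrite("pics/sc2.png",r.grab_frame("side"))
E
```

```text
cup [0.5112 0.4297 0.06  ] purplebot [0.6135 0.359  0.    ]
[ 0.5048 -0.0091  0.2495] [-0.2531  0.4747 -0.0111]
0.04892721208156722 [-0.5065 -0.1821  0.4283] 5.225
0.049140140257946524 [-0.3822  0.6911 -3.6798] 6.05
```

View pics/sc2.png

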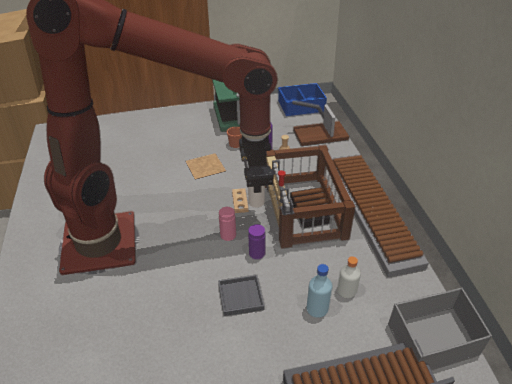

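```bash
python3 - <<'E'
from h import *
np.set_printoptions(precision=4,suppress=True)
r.line_to([.381,.317,.355],.25)
r.line_to([.381,.317,.262],.15)
r.line_to([.381,.317,.2535],.03)
print(r.current_ee_pos(),r.current_wrist_force(),r.current_opening())
r.open_gripper();print(r.current_t(),r.current_wrist_force())
r.line_to([.381,.317,.36],.2)
r.dwell(.1)
import pickle
m=r.camera_model("wrist"); f=r.grab_frame("wrist");pickle.dump(m,open("m2.pkl","wb"))
cv2.imwrite("pics/w2.png",f);cv2.imwrite("pics/sc3.png",r.grab_frame("side"));cv2.imwrite("pics/sn3.png",r.grab_frame("scene"));print(r.current_t())
E
```

```text
[0.381  0.317  0.2535] [ 0.4513  0.7751 -3.2942] 0.049070914814264885
9.7583 [ 0.6056  0.0192 -1.2869]
10.6917
```

View pics/sc3.png

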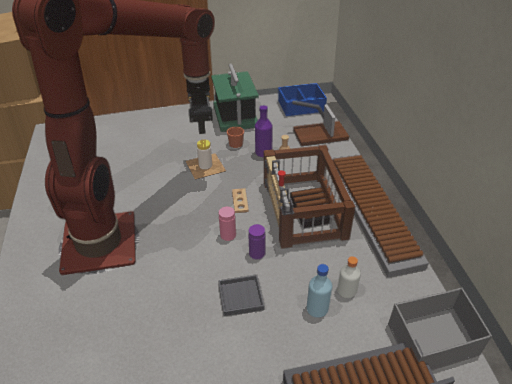

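View pics/w2.png

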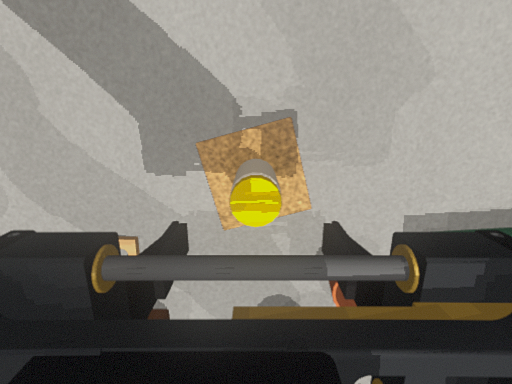

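View pics/sn3.png

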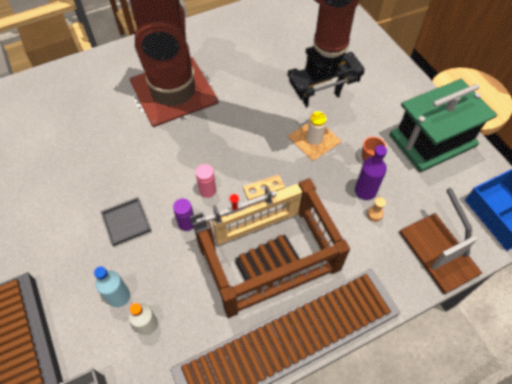

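```bash
python3 - <<'E'
from h import *
np.set_printoptions(precision=4,suppress=True)
for s in (0,np.pi):
  for p,y in (([.574,-.038,.45],-.067),([.574,-.038,.347],-.067),([.578,.0,.36],-.067),([.53,-.0,.36],-.45)):
    print(s,p,r.solve_ik(p,down(y+s)))
E
```

```text
0 [0.574, -0.038, 0.45] [-0.8604  0.2314  1.0122  1.6216 -0.1987  1.3991  0.107 ]
0 [0.574, -0.038, 0.347] [-0.8331  0.3295  1.0034  1.7647 -0.2959  1.2101  0.1852]
0 [0.578, 0.0, 0.36] [-0.8494  0.2995  0.9342  1.7407 -0.2544  1.2298  0.0826]
0 [0.53, -0.0, 0.36] [-0.8434  0.1392  0.8359  1.8496 -0.1106  1.2004 -0.4221]
3.141592653589793 [0.574, -0.038, 0.45] None
3.141592653589793 [0.574, -0.038, 0.347] None
3.141592653589793 [0.578, 0.0, 0.36] [ 0.8732  0.4882 -1.2314  1.6611  0.4724  1.3334  2.6377]
3.141592653589793 [0.53, -0.0, 0.36] [ 0.5739  0.186  -0.7267  1.7859  0.1312  1.2188  2.502 ]
```

```bash
python3 - <<'E'
from h import *
import pickle
r.line_to([.40,.28,.45],.25)
r.reach([.574,-.038,.45],down(-.067)); r.dwell(.15)
m=r.camera_model("wrist");P=r.current_ee_pos(); f=r.grab_frame("wrist");pickle.dump((m,P),open("m3.pkl","wb"))
cv2.imwrite("pics/w3.png",cv2.resize(f,(800,600),interpolation=cv2.INTER_CUBIC));print(r.current_t(),P,r.current_wrist_force())
E
```

```text
12.8 [ 0.57402821 -0.03647461  0.44985054] [0.31529377 1.10312571 0.19139402]
```

View pics/w3.png

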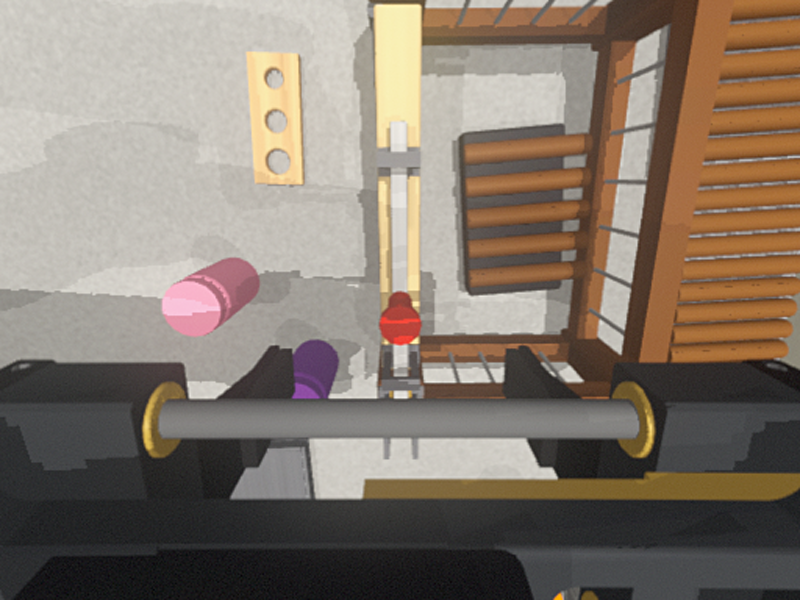

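```bash
python3 - <<'E'
from h import *
import pickle
np.set_printoptions(precision=4,suppress=True)
m,P=pickle.load(open("m3.pkl","rb"));s=1/1.5625
W=lambda u,v:((u+.5)*s-.5,(v+.5)*s-.5)
for z in(.204,.208): print(z,atz("w",W(400,324),z,m))
f=r and cv2.imread("pics/w3.png").astype(int)
mask=((f[...,2]>150)&(f[...,1]<80)&(f[...,0]<80)).astype(np.uint8);n,l,st,c=cv2.connectedComponentsWithStats(mask);print(st[1:],c[1:])
S=lambda u,v:(160+u/4-.5,150+v/4-.5)
D=lambda u,v:(200+u/4-.5,130+v/4-.5)
print(tri([("scene",S(297,193)),("side",D(326,172)),("w",W(400,324),m)]))
# gate axis from rail middle
for p in [(375,10),(421,10),(379,280),(421,280)]: print(p,atz("w",W(*p),.14,m)[:2])
E
```

```text
0.204 [ 0.5734 -0.0399  0.204 ]
0.208 [ 0.5735 -0.0384  0.208 ]
[[ 397  293   11    6   36]
 [ 380  304   41   40 1211]] [[401.7778 295.5556]
 [399.9661 324.365 ]]
(array([ 0.5728, -0.0384,  0.207 ]), [np.float64(0.0003182463751503109), np.float64(0.001032788580505708), np.float64(0.0007826337504005383)])
(375, 10) [0.5699 0.1344]
(421, 10) [0.597  0.1326]
(379, 280) [ 0.5596 -0.0288]
(421, 280) [ 0.5889 -0.0307]
```

```bash
python3 - <<'E'
from h import *
np.set_printoptions(precision=4,suppress=True)
R=down(-.062)
r.line_to([.5733,-.0385,.41],.15,R)
r.line_to([.5733,-.0385,.3465],.08)
print(r.current_ee_pos(),r.current_wrist_force())
r.close(4); print(r.current_opening(),r.current_wrist_force(),r.current_ee_pos(),r.current_t())
cv2.imwrite("pics/k_s.png",r.grab_frame("side"))
E
python3 - <<'E'
import cv2
a=cv2.imread('pics/k_s.png')[110:260,200:400];cv2.imwrite('pics/k_s2.png',cv2.resize(a,None,fx=4,fy=4,interpolation=3))
E
```

```text
[ 0.5735 -0.0386  0.3469] [0.2219 0.2285 0.3955]
0.023726217974105998 [ 1.9579 -0.2234  0.3224] [ 0.5735 -0.0385  0.3466] 15.2083
```

View pics/k_s2.png

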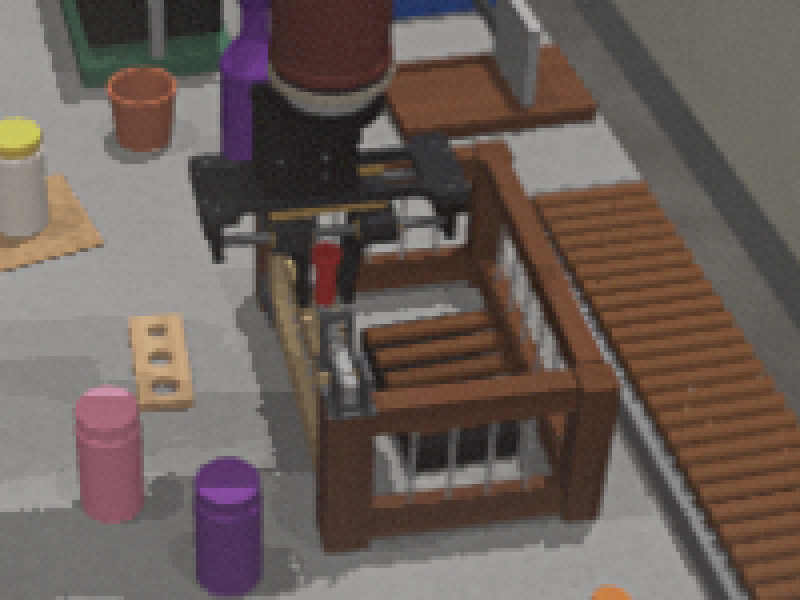

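```bash
python3 - <<'E'
from h import *
np.set_printoptions(precision=4,suppress=True)
r.open_gripper()
r.line_to([.5738,-.0385,.341],.03)
print(r.current_ee_pos(),r.current_wrist_force())
r.close(4); print(r.current_opening(),r.current_wrist_force(),r.current_ee_pos(),r.current_t())
E
```

```text
[ 0.5737 -0.0385  0.3407] [ 0.8287  0.3162 -0.5463]
0.02364409164950296 [ 2.3566 -0.0814 -0.2946] [ 0.574  -0.0385  0.3411] 17.8667
```

```bash
python3 - <<'E'
from h import *
np.set_printoptions(precision=4,suppress=True)
r.open_gripper()
r.line_to([.5741,-.0385,.365],.04)
f0=r.current_wrist_force();print(r.current_ee_pos(),f0)
r.close(8); print(r.current_opening(),r.current_wrist_force(),r.current_ee_pos(),r.current_t())
r.close(35); print(r.current_opening(),r.current_wrist_force()-f0,r.current_ee_pos(),r.current_t())
cv2.imwrite("pics/k_s.png",r.grab_frame("side"))
a=cv2.imread('pics/k_s.png')[140:215,230:330];cv2.imwrite('pics/k_s3.png',cv2.resize(a,None,fx=8,fy=8,interpolation=3))
E
```

```text
[ 0.574  -0.0385  0.3649] [-0.2594 -0.5402 -0.3032]
0.022992868867958864 [ 1.7112 -0.5879 -0.1864] [ 0.5742 -0.0385  0.3651] 20.9083
0.02201849936099612 [ 1.9502  0.2132 -0.6521] [ 0.5742 -0.0385  0.3651] 21.125
```

View pics/k_s3.png

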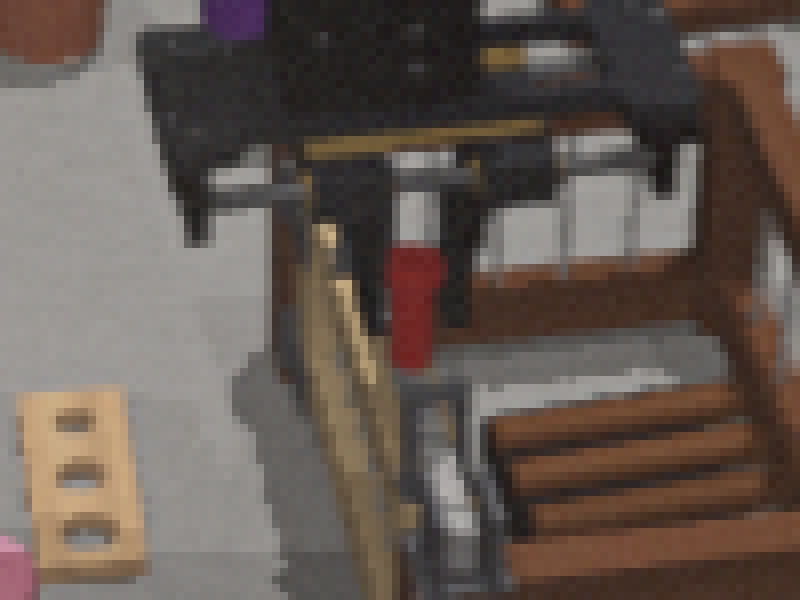

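```bash
python3 - <<'E'
from h import *
np.set_printoptions(precision=4,suppress=True)
for dz in (.004,.008,.0125):
    r.line_to([.5741,-.0385,.365+dz],.03); print(dz,r.current_ee_pos(),r.current_wrist_force(),r.current_t())
cv2.imwrite("pics/k_l.png",r.grab_frame("side"))
a=cv2.imread('pics/k_l.png')[140:215,230:330];cv2.imwrite('pics/k_l3.png',cv2.resize(a,None,fx=8,fy=8,interpolation=3))
E
```

```text
0.004 [ 0.5741 -0.0385  0.369 ] [ 1.8713  0.1808 -3.5831] 21.4583
0.008 [ 0.5741 -0.0385  0.3731] [ 1.4843  0.7343 -4.251 ] 21.7417
0.0125 [ 0.5741 -0.0385  0.3777] [ 2.5471 -0.105  -4.7881] 22.0417
```

View pics/k_l3.png

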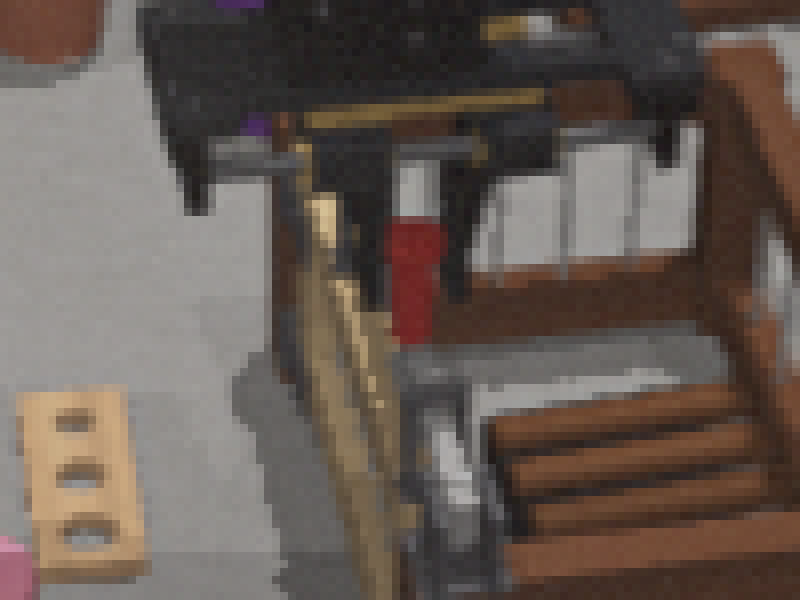

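```bash
python3 - <<'E'
from h import *
np.set_printoptions(precision=4,suppress=True)
ey=np.array([.062,.998,0]);P0=np.array([.5741,-.0385,.3775])
for d in (.005,.010,.016,.024,.032,.038):
    r.line_to(P0+ey*d,.05); F=r.current_wrist_force();print(d,r.current_ee_pos(),F,r.current_opening(),r.current_t())
    if abs(F[1])>12: print("STOP");break
cv2.imwrite("pics/k_d.png",r.grab_frame("side"))
a=cv2.imread('pics/k_d.png')[140:215,230:330];cv2.imwrite('pics/k_d3.png',cv2.resize(a,None,fx=8,fy=8,interpolation=3))
E
```

```text
0.005 [ 0.5744 -0.0333  0.3774] [ 1.7359 -0.5517 -5.3899] 0.02154829857134818 22.3417
0.01 [ 0.5747 -0.0281  0.3774] [ 1.6627 -0.8923 -4.8645] 0.021776701105363606 22.5917
0.016 [ 0.5751 -0.022   0.3774] [ 1.7187 -0.4197 -4.8415] 0.02168911081455841 22.8583
0.024 [ 0.5756 -0.0138  0.3774] [ 1.8969  0.9067 -5.2508] 0.02195621249069978 23.1667
0.032 [ 0.5761 -0.0059  0.3774] [ 0.6203  0.3535 -4.8573] 0.0216234710504588 23.475
0.038 [ 0.5765 -0.0001  0.3775] [ 0.3803 -0.9026 -5.1677] 0.021630469316797664 23.7417
```

View pics/k_d3.png

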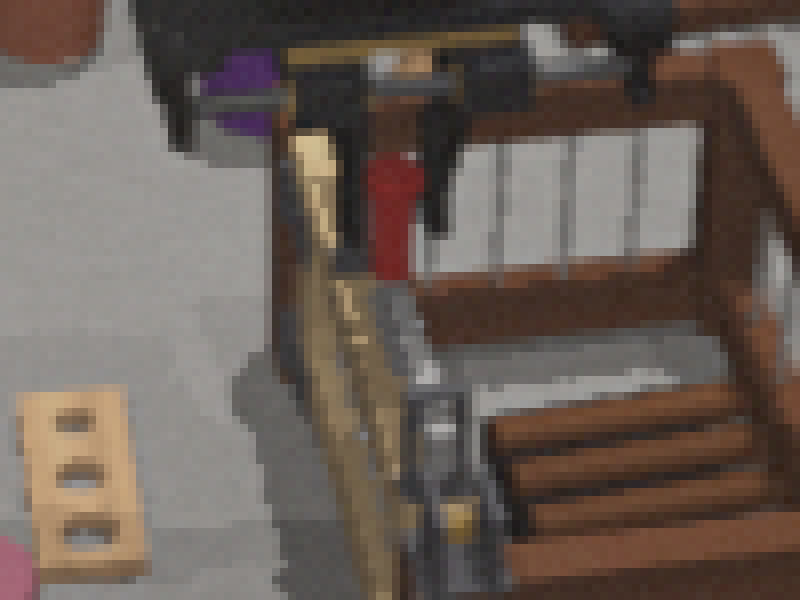

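```bash
python3 - <<'E'
from h import *
np.set_printoptions(precision=4,suppress=True)
r.dwell(.3)
y0=-.062;rad=.140;ey=np.array([.062,.998]);H=np.array([.5765,0.])+rad*ey
for th in np.linspace(.06,.36,6):
    d=-np.array([-np.sin(y0-th),np.cos(y0-th)])
    p=H+rad*d; r.line_to([p[0],p[1],.3775],.06,down(y0-th)); F=r.current_wrist_force();print(th,r.current_ee_pos(),F,r.current_opening(),r.current_t())
    if np.linalg.norm(F[:2])>15: print("STOP");break
r.dwell(.3);print(r.current_wrist_force(),r.current_t())
for n in("side","scene"):cv2.imwrite(f"pics/g_{n}.png",r.grab_frame(n))
a=cv2.imread('pics/g_side.png')[130:280,200:400];cv2.imwrite('pics/g_side3.png',cv2.resize(a,None,fx=4,fy=4,interpolation=3))
a=cv2.imread('pics/g_scene.png')[150:300,160:360];cv2.imwrite('pics/g_scene3.png',cv2.resize(a,None,fx=4,fy=4,interpolation=3))
E
```

```text
0.06 [0.5683 0.0007 0.3777] [ 3.107  -0.6356 -4.5378] 0.02145827116373902 24.3833
0.12 [0.56   0.0019 0.3777] [ 1.4567 -1.2844 -4.8445] 0.02157432729392361 24.675
0.18 [0.5519 0.0037 0.3776] [ 2.6168 -2.3029 -4.1246] 0.021547413041568323 24.9667
0.24 [0.5438 0.006  0.3776] [ 2.4356 -2.3229 -4.4848] 0.021767057899367934 25.2583
0.3 [0.5358 0.0086 0.3776] [ 2.2115 -2.2026 -4.5815] 0.021685738493768637 25.55
0.36 [0.5281 0.0118 0.3776] [ 2.9846 -2.8847 -4.7735] 0.021723498501788892 25.8417
[ 3.3231 -1.3222 -2.9793] 26.1417
```

View pics/g_side3.png

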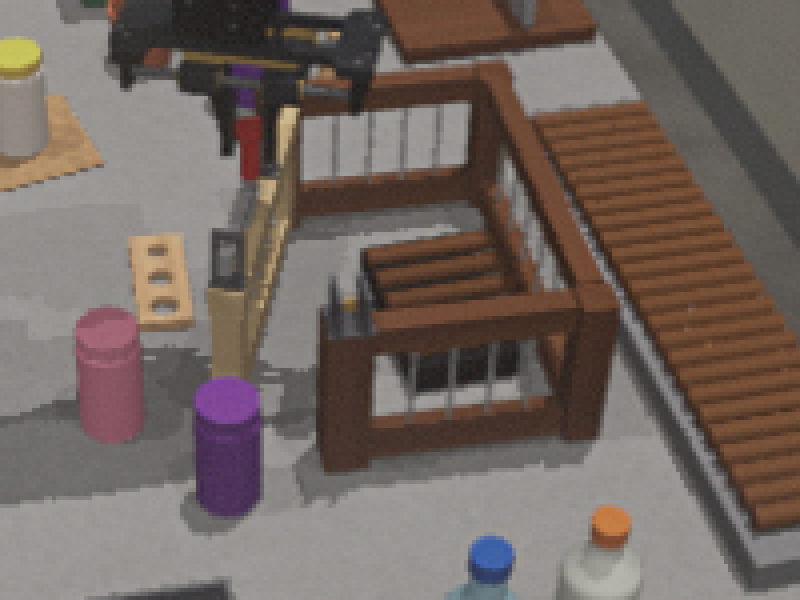

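View pics/g_scene3.png

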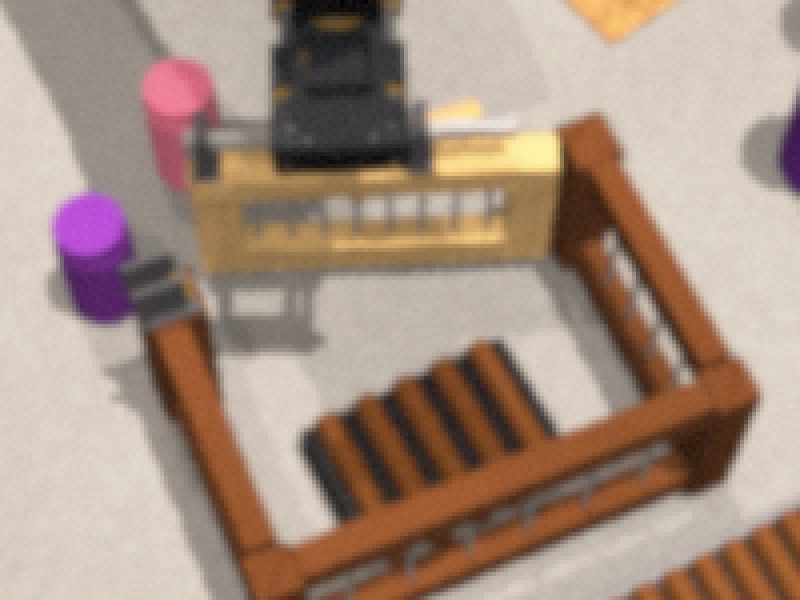

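```bash
python3 - <<'E'
from h import *
np.set_printoptions(precision=4,suppress=True)
H=np.array([.5852,.1397]);p=atz("scene",(160+205/4-.5,150+172/4-.5),.14);q=atz("side",(200+228/4-.5,130+285/4-.5),.14)
for e in(p,q):
    v=e[:2]-H; print(e,np.linalg.norm(v),np.arctan2(-v[0],-v[1])+.062)
print(r.current_dq(),r.current_opening(),r.current_wrist_force(),r.current_t())
r.dwell(.3);r.close_job()
E
```

```text
[ 0.4965 -0.0695  0.14  ] 0.2271888843816738 0.4630653803877654
[ 0.4917 -0.0693  0.14  ] 0.22900825069244102 0.48274135523137646
[-0.0029 -0.0003 -0.0004  0.0024  0.0023 -0.0008 -0.0053] 0.02138461231313183 [ 3.4061 -2.0925 -3.9472] 26.2417
the job is handed in; nothing more can be done
```

The jar is on the cork mat, and I handed the job in at about 26.5 s with the gate held ajar by the knob. The hand-in gives no verdict.

- **Jar:** I chose the white jar with the yellow lid, not the pink or purple ones. I stood it close to the mat's middle. Three camera views showed it upright and let go.
- **Grip:** The jaws go across the gate, at 35 N. The fingers met the 24 mm cap and not the stem, even in a second try set about 5 mm lower. I then deliberately gripped the cap, and it did not slip.
- **Bolt:** I raised it about 12.5 mm and then drew it about 38 mm towards the hinge. Sideways wrist force during the draw stayed under about 2 N, so the bolt was not pushed hard against the keeper. The keeper's lip was clear in the pictures afterwards.
- **Gate:** I swung it on a 0.36 rad arc. Two camera checks give about 0.34 and 0.36 rad, or 80 to 85 mm at the free edge. The last script printed 0.46 and 0.48 because of a sign slip in my yaw correction of 0.062 rad; the corrected values are the ones given here. That slip came to light only after I had handed in.
- **Bystanders:** I compared the pictures by eye only, and nothing looked moved.

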